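# Release the controlled-medicine drawer with its two-button interlock

### The arm

A 7-joint arm with a two-finger parallel gripper is mounted at the origin on the work surface. World frame = base frame: x ahead of the robot, y to its left, z up, the work surface at z = 0. Lengths are in mm, angles in rad, forces in N, time in s.
With the tool pointing down it reaches from about 400 to 900 mm from the base axis. Payload 5.5 kg.
Tool frame: the origin (TCP) lies midway between the tips of the shut fingers; the grasp point (between the pads) lies 19 mm behind it (env.grip_point_offset is the distance from the TCP to the grasp point, in mm); z points along the fingers, y is the direction in which the jaws open and shut (so a half turn about z gives the same grasp; the last joint's range is limited). The gripper opens to 85 mm and grips with 20 to 120 N. Pads are 22 mm wide; open, the fingers measure 114 mm over their backs; the gripper's body (76 mm by 85 mm) begins 54 mm behind the grasp point. The pads swing forward as they close: fully open they stand 13 mm farther back than shut.
Start: joints at [0.263, 0.501, -0.427, 1.55, 0.221, 1.138, -0.21], TCP at [650, 0.037, 231.31] pointing down, gripper open.
Joint ranges: [-2.88, 2.88], [-0.31, 2.03], [-1.54, 1.56], [0.2, 2.42], [-1.41, 4.55], [0.19, 2.02], [-2.57, 2.57]. Speed limits (rad/s): [2.57, 2.57, 3.14, 3.14, 3.14, 3.14, 3.14].

### API

Orientations are given as a unit quaternion [w, x, y, z].
In Python, from workcell import read_state, vision, ticket, env gives the robot as it stands.
- The arm moves only by the shell command python3 -m creep 'ROWS'. ROWS is JSON, a list of rows, each an object with "grip": the closure, from 0 (fully open) to 1 (shut); "offset": the shift along the tool's x, y, z scaled (see below), a list of three; "twist": the turn, a rotation vector about the tool's x, y, z scaled (see below), a list of three. In form: [{"grip": grip, "offset": [dx, dy, dz], "twist": [wx, wy, wz]}, ...]. A call has 1 to 5 rows; each row shifts and turns the commanded pose from where the row before left it, along the tool's axes as they then stand; what a row does not reach is not made up. The controller multiplies each number of a shift by 100 mm and each number of a turn by 45 degrees. A row lasts 1/12 s, in which the tool goes at most 41.7 mm and 7.16 degrees, less where a joint would pass 70% of its speed; a pose out of reach is approached as far as the arm can. A call with a number of a shift or a turn outside -1 to 1 is refused whole. A call with a gripper value outside its range is refused whole. The fingers move at their own pace and stop on an object; the grip force is fixed at half the most. Time passes only in rows, so rows that do not move let the fingers close. It gives the time, the measured TCP pose, the force and the opening at its end, in the units of the state.
- read_state(): the state, without advancing time (a new reading comes with each control period).
- vision.camera(name): name is "scene" or "side" or "wrist"; returns the picture (400x640x3 uint8, blue, green, red); there is no depth.
- vision.camera_info(name): a dict with "fov_y" (degrees; the focal length in pixels is half the picture's height over the tangent of half this angle, whatever the lens; pixels are square), "cx", "cy" (the principal point, pixels), "k1" (the pictures are not rectified: a ray, as slopes to the right and down, at radius r is drawn at 1 + k1 r^2 times it, then the intrinsics apply), "R" (3x3) and "t" (3): a world point X has camera coordinates R X + t; the wrist camera has in their place "mount" (4x4, takes a point from camera to tool coordinates, whose origin is the TCP and whose axes are the flange's). Camera axes: x right, y down, z forward; pixel columns grow to the right and rows downward; lengths in mm; the calibration is good to about 2 mm. A picture is of the moment at which its call begins: read the wrist's pose just before it. camera_info takes no time and is no camera call.
- ticket.sign_off(): hands the job in, once; it reports no verdict.
The state is a dict: "time_s": time; "joints": joint angles; "joint_vel": joint speeds; "tau": joint torques, N m; "ee_pos": TCP position; "tool_rot": TCP orientation; "wrist_force": force on the tool from outside, world axes, zero at the start; "wrist_torque": the same for the moment, N m; "finger_gap": finger opening in mm.
Only numpy, scipy, OpenCV 4.12 (cv2) and the standard library are available. Lean on these libraries where they do the work, as an engineer would, in place of code of your own. Each camera call takes 0.05 s, during which the arm holds its last target. There are 200 camera calls.

### The job

Open the red-banded medicine drawer: with the gripper's two fingertips press both green buttons on top of its unit down together, one fingertip on each, and keep both held down until the drawer has run all the way out by itself, then let go of the buttons and draw back. Grasp and lift nothing, leave the blue drawer shut, and leave the cartons, jar, bottle, bowl, tray and cup standing where they are.

Things in the scene. Friction and masses are not known exactly. Their poses are not given: they have to be found in the camera images.
- red_unit: counter-top medicine drawer unit, cream steel, fixed, 180 wide x 220 deep x 115 mm high, with a red button plate on top and a red band on the drawer front. Origin on the counter below the middle of its two buttons; x axis points from its front (drawer face 60 mm ahead of the origin) to its back (175 mm behind), y to its left, z up. The plate, 124 x 52 mm, has its top 121 mm above the counter
- red_drawer (a joint): travel of the red drawer in m: 0 to 0.001 shut, 0.09 out. Each button clears one of its two catches once over 5 mm down; one alone does nothing. With both down its spring drives it out of the front in about 3 s against a damper; a button let up on the way stops it at a safety tooth, 20 or 40 mm out, until both are pressed again
- red_front (a point): middle of the top edge of the red unit's drawer face, 112 mm above the counter; moves with the drawer
- red_left_cap: green push button of the red unit that lies +30 mm along the unit's y axis: round cap, diameter 24 mm, standing 11 mm proud of the plate; origin at the centre of its lower end, 11 mm below its top; z up
- red_left_top (a point): centre of the top face of that cap, 132 mm above the counter when not pressed
- red_left (a joint): how far that button is pressed, in m: 0 up, 0.008 fully down (its cap is then still 3 mm proud of the plate). A spring raises it: 1.5 N to start it, 4 N to hold it fully down
- red_right_cap: green push button of the red unit that lies -30 mm along the unit's y axis: round cap, diameter 24 mm, standing 11 mm proud of the plate; origin at the centre of its lower end, 11 mm below its top; z up
- red_right_top (a point): centre of the top face of that cap, 132 mm above the counter when not pressed
- red_right (a joint): how far that button is pressed, in m: 0 up, 0.008 fully down (its cap is then still 3 mm proud of the plate). A spring raises it: 1.5 N to start it, 4 N to hold it fully down
- blue_unit: counter-top medicine drawer unit, cream steel, fixed, 180 wide x 220 deep x 115 mm high, with a blue button plate on top and a blue band on the drawer front. Origin on the counter below the middle of its two buttons; x axis points from its front (drawer face 60 mm ahead of the origin) to its back (175 mm behind), y to its left, z up. Built like the red one
- blue_drawer (a joint): travel of the blue unit's drawer in m: 0 to 0.001 shut
- carton_flat: white medicine carton with a green band, 52 x 95 x 24 mm, lying on the rubber mat on the rear of the red drawer unit; loose, origin at the centre of its underside
- pill_jar: amber pill jar, diameter 42, height 58 mm, standing on the rear of the blue drawer unit; loose, origin at the centre of its underside
- carton_tall: white carton with a blue band, 36 x 58 x 105 mm, standing on the counter; loose, origin at the centre of its underside
- carton_yellow: yellow carton with a white band, 45 x 70 x 40 mm, on the counter; loose, origin at the centre of its underside
- gallipot: small steel bowl, rim diameter 76, height 40 mm, on the counter; loose, origin at the centre of its underside
- gel_bottle: clear hand-gel bottle with a blue cap, diameter 56, height 125 mm, on the counter; loose, origin at the centre of its underside
- count_tray: blue tablet-counting tray, 130 x 100 x 18 mm, on the counter; loose, origin at the centre of its underside
- dose_cup: small white dose cup, rim diameter 38, height 32 mm, on the counter; loose, origin at the centre of its underside

How it is judged:
By the outcome, as a careful person would: the job done as asked, in the order asked, and still so for the second after the job is handed in, with the robot touching nothing.
It also fails if it takes over 34 s, if anything falls off the work surface, if the arm or the gripper's body presses on something with over 40 N, if the wrist force passes 120 N, or if a joint passes its speed limit or range.

## Working session

There is one attempt and no reset: what is moved stays moved. The work goes in short steps, Python scripts to look and compute and a shell command to move; the robot and the scene stay as the last step left them, time stands still between calls to the robot, and variables do not carry over. Pictures are saved under pics/ and viewed, about 8 in all and at most 12, crops included, and the job is handed in when it is done.

```bash
mkdir -p pics; ls; python3 - <<'E'
from workcell import read_state, vision, ticket, env
import cv2
s=read_state();print(s)
for n in("scene","side","wrist"):
    cv2.imwrite(f"pics/{n}0.png",vision.camera(n));print(n,vision.camera_info(n))
a=cv2.imread("pics/scene0.png");b=cv2.imread("pics/side0.png")
E
```

```text
pics
{'time_s': 0.0, 'joints': array([ 0.26318473,  0.50182743, -0.42677183,  1.55148528,  0.22080114,
        1.13830482, -0.21029142]), 'joint_vel': array([ 8.50303358e-04,  1.18291332e-03, -2.85263750e-04,  1.12156036e-03,
        1.18131151e-03,  5.93138160e-04, -7.30744224e-05]), 'tau': array([ 1.57038257e-04, -5.69523740e+01, -5.81651285e+00, -2.80938792e+01,
        1.07328620e-02,  1.20940185e-02,  1.30241034e-05]), 'ee_pos': array([ 6.49286818e+02, -4.71814168e-02,  2.30255767e+02]), 'tool_rot': array([-7.12211998e-04,  7.07081966e-01,  7.07130910e-01, -6.79875213e-04]), 'wrist_force': array([ 0.42230639,  0.12958028, -0.17856538]), 'wrist_torque': array([0.02118753, 0.05165287, 0.04472766]), 'finger_gap': 85.19087468895746}
scene {'fov_y': 52.4020721104506, 'cx': 323.4757805369607, 'cy': 198.94737646147445, 'k1': -0.02366999107294238, 'R': array([[ 0.98764487, -0.15584415,  0.01643795],
       [-0.09257609, -0.66487006, -0.74120002],
       [ 0.12644079,  0.73052064, -0.67108295]]), 't': array([-558.88953617,  125.51070902, 1152.31331082])}
side {'fov_y': 55.98558714713182, 'cx': 321.10021248183386, 'cy': 201.78673174187767, 'k1': -0.05532993641183969, 'R': array([[-0.76236936, -0.64713795, -0.0023326 ],
       [-0.3343122 ,  0.39692201, -0.85480306],
       [ 0.55410136, -0.65089584, -0.51894729]]), 't': array([463.44453811, 287.21054167, 771.31611764])}
wrist {'fov_y': 71.90095648391726, 'cx': 315.44896160778273, 'cy': 201.63795284409653, 'k1': -0.028401323540141032, 'mount': array([[-9.03462823e-04, -9.45419900e-01, -3.25853336e-01,
         8.34525973e+01],
       [ 9.99999371e-01, -6.37373097e-04, -9.23351128e-04,
         4.33896096e-02],
       [ 6.65264381e-04, -3.25853965e-01,  9.45419881e-01,
        -1.42892991e+02],
       [ 0.00000000e+00,  0.00000000e+00,  0.00000000e+00,
         1.00000000e+00]])}
```

View pics/scene0.png

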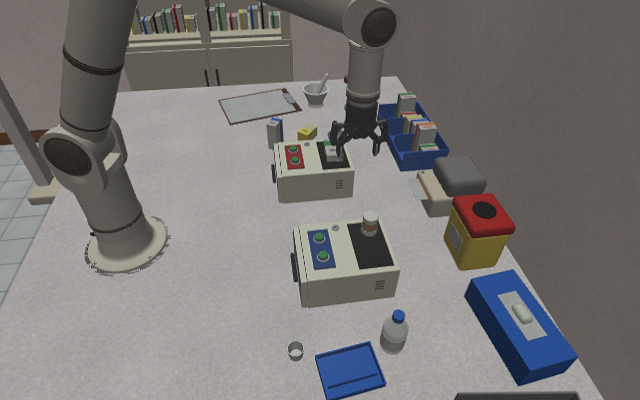

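View pics/side0.png

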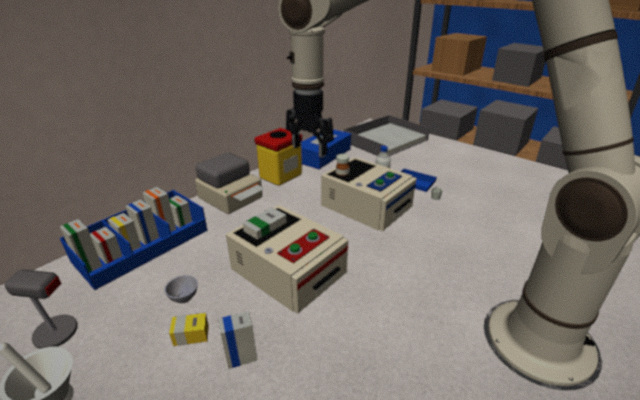

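View pics/wrist0.png

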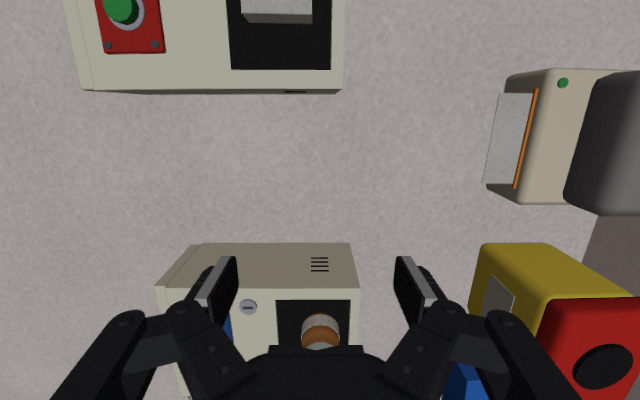

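The scene view shows the red unit's buttons near (293,149) and (295,160). The side view shows them near (296,249) and (312,237). The wrist view shows only one, near (122,8). Next I'll triangulate them.

```bash
cat > h.py <<'E'
import numpy as np, cv2
from scipy.spatial.transform import Rotation as Ro
from workcell import read_state, vision
def ray(n,px,st=None):
    c=vision.camera_info(n); f=200/np.tan(np.radians(c["fov_y"]/2))
    K=np.array([[f,0,c["cx"]],[0,f,c["cy"]],[0,0,1]])
    u=cv2.undistortPoints(np.array([[px]],float),K,np.array([c["k1"],0,0,0,0]))[0,0]
    d=np.array([*u,1.])
    if n!="wrist": R=c["R"]; return -R.T@c["t"],R.T@d
    T=np.eye(4);T[:3,:3]=Ro.from_quat(st["tool_rot"],scalar_first=True).as_matrix();T[:3,3]=st["ee_pos"]
    M=T@c["mount"]; return M[:3,3],M[:3,:3]@d
def plane(r,z): o,d=r; return o+d*(z-o[2])/d[2]
def tri(r1,r2):
    A=np.c_[r1[1],-r2[1]];x=np.linalg.lstsq(A,r2[0]-r1[0],rcond=None)[0]
    p,q=r1[0]+x[0]*r1[1],r2[0]+x[1]*r2[1];return (p+q)/2,np.linalg.norm(p-q)
def greens(im,minA=15):
    h=cv2.cvtColor(im,cv2.COLOR_BGR2HSV)
    m=cv2.inRange(h,(45,110,50),(85,255,255))
    n,l,s,c=cv2.connectedComponentsWithStats(m)
    return [(c[i].round(1),s[i]) for i in range(1,n) if s[i][4]>=minA]
E
python3 - <<'E'
from h import *
I={n:cv2.imread(f"pics/{n}0.png") for n in("scene","side","wrist")}
for n in I:
    for c,s in greens(I[n]): print(n,c,s, plane(ray(n,c,read_state()),130).round(0))
E
```

```text
scene [219.2  15.9] [217   3   5  27  31] [ 228. 1510.  130.]
scene [165.2  20.1] [163   9   6  23  29] [ -53. 1478.  130.]
scene [272.8  19.5] [272  12   2  16  16] [ 513. 1418.  130.]
scene [326.9 142.7] [324 141   7   4  24] [612. 232. 130.]
scene [428.4 145.3] [420 144  17   3  18] [935. 174. 130.]
scene [294.9 158.8] [292 158   7   3  15] [500. 159. 130.]
scene [319.  235.5] [315 233   9   6  37] [ 526. -166.  130.]
scene [322.7 254.1] [319 251   9   7  44] [ 526. -227.  130.]
side [389.9 174.4] [387 173   7   4  25] [ 518. -215.  130.]
side [379. 181.] [376 179   7   5  31] [ 520. -158.  130.]
side [173.7 202.9] [169 199  11   8  23] [870. 297. 130.]
side [258.5 222.5] [249 217  20  12 111] [627. 212. 130.]
side [ 69.6 228.8] [ 64 224  12  11  49] [960. 530. 130.]
side [312.2 235.2] [308 232   9   7  50] [493. 166. 130.]
side [294.3 247.4] [290 244   9   8  59] [493. 226. 130.]
wrist [118.   9.] [103   0  30  22 525] [497. 157. 130.]
wrist [562.6  82.2] [558  78  10   9  74] [855. 105. 130.]
```

Triangulated near (497,159) for the right button and (494,224) for the left one, with spacing around 60 mm as expected. I'll move above them, turn the jaws along world y, and narrow the fingers.

```bash
python3 -m creep '[{"grip":0.45,"offset":[0.19,-0.155,0],"twist":[0,0,0]},{"grip":0.45,"offset":[0.19,-0.155,0],"twist":[0,0,0]},{"grip":0.45,"offset":[0.19,-0.155,0],"twist":[0,0,0]},{"grip":0.45,"offset":[0.19,-0.155,0],"twist":[0,0,0]},{"grip":0.45,"offset":[0.19,-0.155,0],"twist":[0,0,0]}]' && python3 -m creep '[{"grip":0.45,"offset":[0.19,-0.155,0],"twist":[0,0,0]},{"grip":0.45,"offset":[0.19,-0.155,0],"twist":[0,0,0]},{"grip":0.45,"offset":[0.19,-0.155,0],"twist":[0,0,0]},{"grip":0.45,"offset":[0.19,-0.155,0],"twist":[0,0,0]},{"grip":0.45,"offset":[0.19,-0.155,0],"twist":[0,0,0]}]' && python3 -m creep '[{"grip":0.45,"offset":[0,0,0],"twist":[0,0,0.13]},{"grip":0.45,"offset":[0,0,0],"twist":[0,0,0.13]},{"grip":0.45,"offset":[0,0,0],"twist":[0,0,0.13]},{"grip":0.45,"offset":[0,0,0],"twist":[0,0,0.13]},{"grip":0.45,"offset":[0,0,0],"twist":[0,0,0.13]}]' && python3 -m creep '[{"grip":0.45,"offset":[0,0,0],"twist":[0,0,0.13]},{"grip":0.45,"offset":[0,0,0],"twist":[0,0,0.13]},{"grip":0.45,"offset":[0,0,0],"twist":[0,0,0.13]},{"grip":0.45,"offset":[0,0,0],"twist":[0,0,0.13]},{"grip":0.45,"offset":[0,0,0],"twist":[0,0,0.13]}]' && python3 -m creep '[{"grip":0.45,"offset":[0,0,0],"twist":[0,0,0.14]},{"grip":0.45,"offset":[0,0,0],"twist":[0,0,0.14]},{"grip":0.45,"offset":[0,0,0],"twist":[0,0,0.14]},{"grip":0.45,"offset":[0,0,0],"twist":[0,0,0.14]},{"grip":0.45,"offset":[0,0,0],"twist":[0,0,0.14]}]' && python3 - <<'E'
from h import *
s=read_state();print(s["time_s"],s["ee_pos"],s["tool_rot"],s["joints"],s["finger_gap"])
I={n:vision.camera(n) for n in("wrist","scene","side")}
for n in I: cv2.imwrite(f"pics/{n}1.png",I[n])
for n in I:
    for c,t in greens(I[n],10): print(n,c,t, plane(ray(n,c,s),132).round(1))
E
```

```text
time_s: 0.57
ee_pos: [571.4, 95.8, 231.0]
tool_rot: [-0.0, 0.707, 0.707, -0.0]
wrist_force: [0.5, 0.4, 1.0]
finger_gap: 46.8
time_s: 0.98
ee_pos: [493.9, 190.8, 231.1]
tool_rot: [-0.0, 0.707, 0.707, -0.0]
wrist_force: [-0.7, 0.1, -0.2]
finger_gap: 46.8
time_s: 1.4
ee_pos: [494.7, 190.0, 231.1]
tool_rot: [-0.0, 0.864, 0.504, -0.0]
wrist_force: [0.1, -0.0, -0.2]
finger_gap: 46.7
time_s: 1.82
ee_pos: [494.7, 190.0, 231.0]
tool_rot: [0.0, 0.963, 0.269, -0.0]
wrist_force: [0.5, -0.3, 0.4]
finger_gap: 47.1
time_s: 2.23
ee_pos: [494.7, 190.0, 231.0]
tool_rot: [0.0, 1.0, -0.003, -0.0]
wrist_force: [0.4, -0.1, -0.0]
finger_gap: 46.3
2.2333 [494.70752604 189.9522418  231.03588025] [ 8.13964476e-05  9.99996402e-01 -2.66571092e-03 -2.88549686e-04] [-0.17615052  0.26925749 -0.2843123   1.85580158  0.08706877  1.02912686
 -2.07187971] 46.342087663993425
wrist [278.2  45.4] [ 259    7   38   79 2701] [624.7 217.7 132. ]
wrist [282.9 198.3] [271 186  25  25 463] [498.6 219.5 132. ]
wrist [347.1 197.9] [335 186  25  25 477] [498.7 160.1 132. ]
scene [165.3  20. ] [163   9   6  23  29] [ -51.6 1473.6 
[... 183 characters left out ...]
 171.7 132. ]
scene [292.6 147.7] [290 147   7   3  15] [498.9 215.9 132. ]
scene [294.7 158.8] [292 158   7   3  16] [499.4 156.6 132. ]
scene [318.5 235.8] [315 233   9   7  35] [ 524.6 -168.7  132. ]
scene [322.6 254. ] [319 251   9   7  48] [ 525.6 -228.   132. ]
side [389.9 174.4] [387 173   7   4  25] [ 516.3 -211.5  132. ]
side [379.1 181.1] [376 179   7   5  32] [ 517.8 -154.4  132. ]
side [174.1 203.3] [169 199  11   9  27] [864.3 298.7 132. ]
side [258.5 222.5] [249 217  20  12 109] [625.1 213.6 132. ]
side [ 69.6 228.9] [ 64 224  12  11  52] [955.5 530.8 132. ]
side [312.3 235.2] [308 232   9   7  51] [491.3 168.2 132. ]
side [294.3 247.4] [290 244   9   8  59] [491.6 227.6 132. ]
```

View pics/wrist1.png

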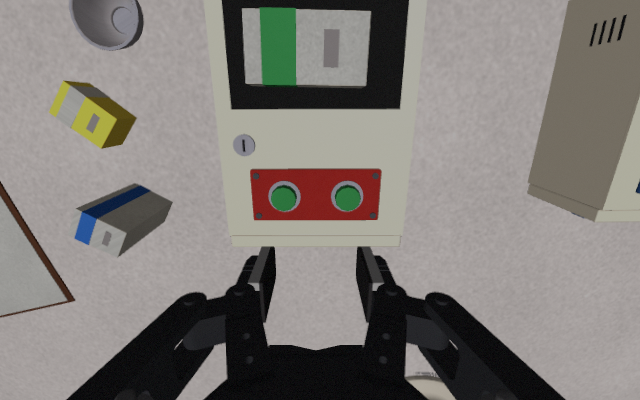

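The wrist view shows both caps at (283,198) and (347,198), with the unit square to the tool and the fingers just short of the plate. On the z=132 plane they lie at (498.6, 219.5) and (498.7, 160.1), so the spacing is 59.4 mm. I'll shift 4 mm forward, widen slightly, come down, and use a second wrist view to measure height.

```bash
python3 -m creep '[{"grip":0.41,"offset":[0.02,0,0.15],"twist":[0,0,0]},{"grip":0.41,"offset":[0.02,0,0.15],"twist":[0,0,0]},{"grip":0.41,"offset":[0,0,0.15],"twist":[0,0,0]},{"grip":0.41,"offset":[0,0,0.1],"twist":[0,0,0]},{"grip":0.41,"offset":[0,0,0],"twist":[0,0,0]}]' && python3 - <<'E'
from h import *
s=read_state();im=vision.camera("wrist");cv2.imwrite("pics/wrist2.png",im)
s1=dict(ee_pos=np.array([494.7075,189.952,231.036]),tool_rot=np.array([8.1e-5,.9999964,-2.66571e-3,-2.885e-4]))
for c,t in greens(im,200): print(c,t,plane(ray("wrist",c,s),132).round(1))
g=[c for c,t in greens(im,200)]
P={"L":((282.9,198.3),(292.6,147.7),(294.3,247.4)),"R":((347.1,197.9),(294.7,158.8),(312.3,235.2))}
for k,(w,sc,sd) in P.items():
    r=ray("wrist",w,s1)
    print(k,"scene",tri(r,ray("scene",sc)),"side",tri(r,ray("side",sd)))
    for c in g: print("  w2",c,tri(r,ray("wrist",c,s)))
cv2.imwrite("pics/w2c.png",cv2.resize(im[150:400,200:440],None,fx=2.4,fy=2.4)); print(s["ee_pos"],s["finger_gap"])
E
```

```text
time_s: 2.8
ee_pos: [497.3, 189.3, 174.0]
tool_rot: [0.001, 1.0, 0.001, -0.002]
wrist_force: [-0.4, -0.0, -0.5]
finger_gap: 50.3
[265.7  40.1] [ 242    0   48   83 3769] [619.  218.5 132. ]
[273.4 225.3] [258 209  32  32 736] [499.1 219.5 132. ]
[354.2 225.2] [339 209  32  33 771] [499.2 160.4 132. ]
L scene (array([498.57460935, 219.52584102, 129.80572621]), np.float64(1.3094769824399795)) side (array([497.09582454, 220.99404687, 125.46968138]), np.float64(1.8455795589573603))
  w2 [265.7  40.1] (array([573.71435689, 186.9197867 , 357.07416522]), np.float64(8.292756736430023))
  w2 [273.4 225.3] (array([497.66361412, 219.93626832, 128.96398107]), np.float64(0.16546812065278635))
  w2 [354.2 225.2] (array([569.64704197, 192.13172741, 313.86963716]), np.float64(21.825045304410693))
R scene (array([498.85264829, 159.69986382, 130.0673536 ]), np.float64(1.6526919568828764)) side (array([497.12213457, 160.2118917 , 125.22721187]), np.float64(2.179254725495536))
  w2 [265.7  40.1] (array([573.4217068 , 184.90980606, 354.64538377]), np.float64(4.020160854787468))
  w2 [273.4 225.3] (array([569.7113113 , 186.22046845, 314.03268443]), np.float64(21.839729249421353))
  w2 [354.2 225.2] (array([497.07201695, 159.62548938, 127.27036973]), np.float64(0.11920186711430208))
[497.32516134 189.33651941 173.98863071] 50.32403495543955
```

View pics/w2c.png

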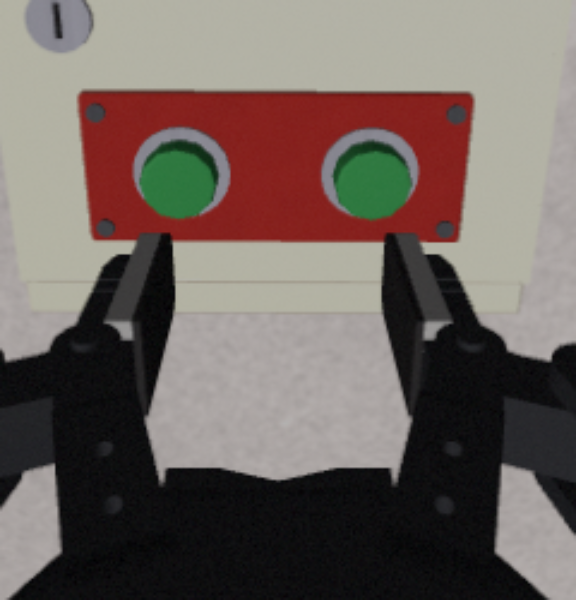

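The crop shows both fingertips just in front of the caps and in line with them: caps at about (180,178) and (372,178), tips at about (155,235) and (400,235). The wrist pair gives heights of 127–129 mm. That mask includes the cap walls, so it agrees with 132 at the top. Now I'll go down carefully.

```bash
python3 -m creep '[{"grip":0.39,"offset":[0.01,0,0.1],"twist":[0,0,0]},{"grip":0.39,"offset":[0,0,0.1],"twist":[0,0,0]},{"grip":0.39,"offset":[0,0,0.1],"twist":[0,0,0]},{"grip":0.39,"offset":[0,0,0.1],"twist":[0,0,0]},{"grip":0.39,"offset":[0,0,0],"twist":[0,0,0]}]' && python3 -m creep '[{"grip":0.39,"offset":[0,0,0.03],"twist":[0,0,0]},{"grip":0.39,"offset":[0,0,0.03],"twist":[0,0,0]},{"grip":0.39,"offset":[0,0,0],"twist":[0,0,0]}]' && python3 -m creep '[{"grip":0.39,"offset":[0,0,0.03],"twist":[0,0,0]},{"grip":0.39,"offset":[0,0,0],"twist":[0,0,0]}]'
```

```text
time_s: 3.27
ee_pos: [498.4, 189.3, 133.9]
tool_rot: [0.001, 1.0, 0.0, -0.002]
wrist_force: [0.0, -0.3, -0.1]
finger_gap: 52.2
time_s: 3.52
ee_pos: [499.9, 190.0, 130.0]
tool_rot: [0.0, 1.0, 0.0, -0.0]
wrist_force: [-0.5, -0.1, 0.0]
finger_gap: 52.1
time_s: 3.68
ee_pos: [500.4, 190.2, 127.5]
tool_rot: [-0.0, 1.0, -0.0, 0.0]
wrist_force: [0.5, 0.0, 2.0]
finger_gap: 52.2
```

```bash
python3 -m creep '[{"grip":0.39,"offset":[-0.01,0,0.03],"twist":[0,0,0]},{"grip":0.39,"offset":[0,0,0.03],"twist":[0,0,0]},{"grip":0.39,"offset":[0,0,0],"twist":[0,0,0]}]' && python3 -m creep '[{"grip":0.39,"offset":[0,0,0.02],"twist":[0,0,0]},{"grip":0.39,"offset":[0,0,0],"twist":[0,0,0]}]'
```

```text
time_s: 3.93
ee_pos: [500.4, 190.3, 122.0]
tool_rot: [-0.0, 1.0, -0.0, 0.001]
wrist_force: [1.3, -0.5, 6.5]
finger_gap: 52.1
time_s: 4.1
ee_pos: [500.4, 190.3, 120.7]
tool_rot: [-0.0, 1.0, -0.0, 0.001]
wrist_force: [0.3, -1.7, 7.5]
finger_gap: 52.3
```

7.5 N in total means both caps are about 7 mm down. I'll go 1 mm further, then hold and look.

```bash
H='x'; python3 -m creep '[{"grip":0.39,"offset":[0,0,0.01],"twist":[0,0,0]},{"grip":0.39,"offset":[0,0,0],"twist":[0,0,0]},{"grip":0.39,"offset":[0,0,0],"twist":[0,0,0]},{"grip":0.39,"offset":[0,0,0],"twist":[0,0,0]},{"grip":0.39,"offset":[0,0,0],"twist":[0,0,0]}]' && python3 -m creep '[{"grip":0.39,"offset":[0,0,0],"twist":[0,0,0]},{"grip":0.39,"offset":[0,0,0],"twist":[0,0,0]},{"grip":0.39,"offset":[0,0,0],"twist":[0,0,0]},{"grip":0.39,"offset":[0,0,0],"twist":[0,0,0]},{"grip":0.39,"offset":[0,0,0],"twist":[0,0,0]}]' && python3 - <<'E'
from h import *
im=vision.camera("side");cv2.imwrite("pics/side3.png",im)
a=cv2.resize(im[180:320,200:440],None,fx=3,fy=3);b=cv2.resize(cv2.imread("pics/side0.png")[180:320,200:440],None,fx=1,fy=1);a[:140,-240:]=b
cv2.imwrite("pics/s3c.png",a)
E
```

```text
time_s: 4.52
ee_pos: [500.5, 190.3, 120.6]
tool_rot: [-0.0, 1.0, -0.0, 0.002]
wrist_force: [-2.7, -2.4, 16.4]
finger_gap: 52.3
time_s: 4.93
ee_pos: [500.5, 190.3, 120.6]
tool_rot: [-0.0, 1.0, -0.0, 0.002]
wrist_force: [-2.3, -2.6, 16.3]
finger_gap: 52.0
```

View pics/s3c.png

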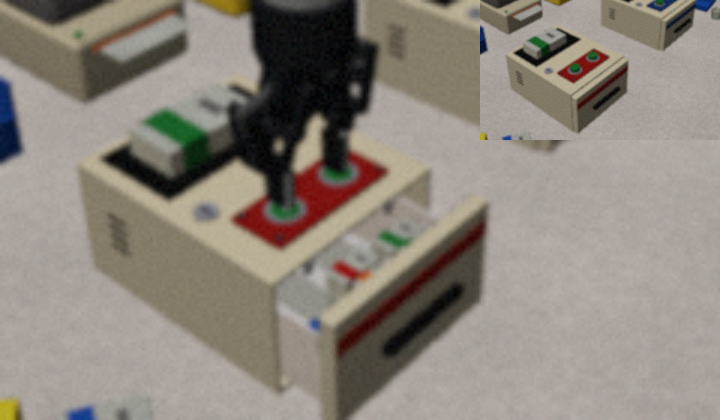

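Both caps are at their stops under the fingertips and the drawer is part-way out. I'll keep holding.

```bash
python3 -m creep '[{"grip":0.39,"offset":[0,0,0],"twist":[0,0,0]},{"grip":0.39,"offset":[0,0,0],"twist":[0,0,0]},{"grip":0.39,"offset":[0,0,0],"twist":[0,0,0]},{"grip":0.39,"offset":[0,0,0],"twist":[0,0,0]},{"grip":0.39,"offset":[0,0,0],"twist":[0,0,0]}]' >/dev/null && python3 -m creep '[{"grip":0.39,"offset":[0,0,0],"twist":[0,0,0]},{"grip":0.39,"offset":[0,0,0],"twist":[0,0,0]},{"grip":0.39,"offset":[0,0,0],"twist":[0,0,0]},{"grip":0.39,"offset":[0,0,0],"twist":[0,0,0]},{"grip":0.39,"offset":[0,0,0],"twist":[0,0,0]}]' >/dev/null && python3 -m creep '[{"grip":0.39,"offset":[0,0,0],"twist":[0,0,0]},{"grip":0.39,"offset":[0,0,0],"twist":[0,0,0]},{"grip":0.39,"offset":[0,0,0],"twist":[0,0,0]},{"grip":0.39,"offset":[0,0,0],"twist":[0,0,0]},{"grip":0.39,"offset":[0,0,0],"twist":[0,0,0]}]' >/dev/null && python3 -m creep '[{"grip":0.39,"offset":[0,0,0],"twist":[0,0,0]},{"grip":0.39,"offset":[0,0,0],"twist":[0,0,0]},{"grip":0.39,"offset":[0,0,0],"twist":[0,0,0]},{"grip":0.39,"offset":[0,0,0],"twist":[0,0,0]},{"grip":0.39,"offset":[0,0,0],"twist":[0,0,0]}]' >/dev/null && python3 -m creep '[{"grip":0.39,"offset":[0,0,0],"twist":[0,0,0]},{"grip":0.39,"offset":[0,0,0],"twist":[0,0,0]},{"grip":0.39,"offset":[0,0,0],"twist":[0,0,0]},{"grip":0.39,"offset":[0,0,0],"twist":[0,0,0]},{"grip":0.39,"offset":[0,0,0],"twist":[0,0,0]}]' >/dev/null && python3 -m creep '[{"grip":0.39,"offset":[0,0,0],"twist":[0,0,0]},{"grip":0.39,"offset":[0,0,0],"twist":[0,0,0]},{"grip":0.39,"offset":[0,0,0],"twist":[0,0,0]},{"grip":0.39,"offset":[0,0,0],"twist":[0,0,0]},{"grip":0.39,"offset":[0,0,0],"twist":[0,0,0]}]'
cat > look.py <<'E'
from h import *
import sys
# red drawer front: far-front top corner etc. measured via red band centroid (front face, band on it)
for n,box in(("side",(270,245,420,340)),("scene",(240,130,300,200))):
    im=vision.camera(n);cv2.imwrite(f"pics/{n}_{sys.argv[1]}.png",im)
a=cv2.imread(f"pics/side_{sys.argv[1]}.png")[200:340,240:400];cv2.imwrite(f"pics/c_{sys.argv[1]}.png",cv2.resize(a,None,fx=4,fy=4))
E
python3 look.py 4; python3 - <<'E'
from h import *
a=cv2.imread("pics/side3.png").astype(int);b=cv2.imread("pics/side_4.png").astype(int)
E
```

```text
time_s: 7.48
ee_pos: [500.5, 190.3, 120.6]
tool_rot: [-0.0, 1.0, -0.0, 0.002]
wrist_force: [-2.5, -2.3, 15.5]
finger_gap: 51.6
```

View pics/c_4.png

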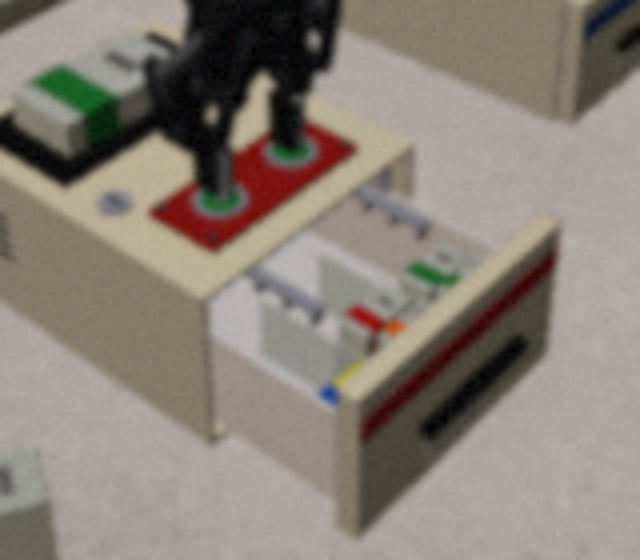

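The drawer is well out, with the top front edge running from crop (360,400) to (557,225). I'll work out its travel, hold another 0.8 s, and compare to see whether it has stopped.

```bash
python3 -m creep '[{"grip":0.39,"offset":[0,0,0],"twist":[0,0,0]},{"grip":0.39,"offset":[0,0,0],"twist":[0,0,0]},{"grip":0.39,"offset":[0,0,0],"twist":[0,0,0]},{"grip":0.39,"offset":[0,0,0],"twist":[0,0,0]},{"grip":0.39,"offset":[0,0,0],"twist":[0,0,0]}]' >/dev/null&& python3 -m creep '[{"grip":0.39,"offset":[0,0,0],"twist":[0,0,0]},{"grip":0.39,"offset":[0,0,0],"twist":[0,0,0]},{"grip":0.39,"offset":[0,0,0],"twist":[0,0,0]},{"grip":0.39,"offset":[0,0,0],"twist":[0,0,0]},{"grip":0.39,"offset":[0,0,0],"twist":[0,0,0]}]'; python3 look.py 5; python3 - <<'E'
from h import *
for p in ((360,400),(557,225)): print(plane(ray("side",(240+p[0]/4,200+p[1]/4)),112).round(1))
def band(f):
    h=cv2.cvtColor(cv2.imread(f),cv2.COLOR_BGR2HSV)
    m=cv2.inRange(h,(0,120,30),(8,255,255))|cv2.inRange(h,(172,120,30),(180,255,255))
    n,l,s,c=cv2.connectedComponentsWithStats(m)
    return [(c[i].round(1).tolist(),s[i][4]) for i in range(1,n) if s[i][4]>40]
for f in("side0","side3","side_4","side_5"): print(f,band(f"pics/{f}.png"))
print(np.abs(cv2.imread("pics/side_4.png").astype(int)-cv2.imread("pics/side_5.png"))[230:340,300:400].mean(), np.abs(cv2.imread("pics/side_4.png").astype(int)-cv2.imread("pics/side_5.png"))[100:230,420:600].mean())
E
```

```text
time_s: 8.42
ee_pos: [500.5, 190.3, 120.6]
tool_rot: [-0.0, 1.0, -0.0, 0.002]
wrist_force: [-2.7, -1.8, 16.7]
finger_gap: 52.1
[344.7 283.2 112. ]
[344.1 111.4 112. ]
side0 [([274.5, 139.1], np.int32(541)), ([103.4, 245.4], np.int32(155)), ([302.5, 246.6], np.int32(491)), ([321.5, 267.7], np.int32(272)), ([51.8, 285.7], np.int32(146))]
side3 [([269.1, 139.9], np.int32(362)), ([103.4, 245.5], np.int32(156)), ([302.5, 246.9], np.int32(483)), ([335.4, 276.5], np.int32(270)), ([51.7, 285.7], np.int32(147))]
side_4 [([269.0, 140.0], np.int32(359)), ([103.4, 245.4], np.int32(156)), ([302.6, 246.9], np.int32(475)), ([353.2, 286.7], np.int32(261)), ([51.8, 285.6], np.int32(148))]
side_5 [([269.0, 140.0], np.int32(360)), ([103.4, 245.4], np.int32(157)), ([302.6, 246.8], np.int32(477)), ([353.4, 286.4], np.int32(252)), ([51.7, 285.7], np.int32(147))]
3.0024848484848485 3.1498717948717947
```

The front edge is at x≈344, against about 438 shut. That is ~90 mm of travel within error, and the drawer is no longer moving. I'll let go straight up and draw back.

```bash
python3 -m creep '[{"grip":0.39,"offset":[0,0,-0.05],"twist":[0,0,0]},{"grip":0.39,"offset":[0,0,-0.1],"twist":[0,0,0]},{"grip":0.39,"offset":[0,0,-0.2],"twist":[0,0,0]},{"grip":0.39,"offset":[0,0,-0.25],"twist":[0,0,0]},{"grip":0.39,"offset":[0,0,-0.25],"twist":[0,0,0]}]' && python3 -m creep '[{"grip":0.39,"offset":[0,0,-0.25],"twist":[0,0,0]},{"grip":0.39,"offset":[0,0,-0.15],"twist":[0,0,0]},{"grip":0.39,"offset":[0,0,0],"twist":[0,0,0]},{"grip":0.39,"offset":[0,0,0],"twist":[0,0,0]},{"grip":0.39,"offset":[0,0,0],"twist":[0,0,0]}]' && python3 look.py 6 && python3 - <<'E'
from h import *
s=read_state();w=vision.camera("wrist")
for c,t in greens(w,150): print(c,t[4],plane(ray("wrist",c,s),132).round(1))
print(s["time_s"],s["ee_pos"],s["wrist_force"],np.abs(s["joint_vel"]).max())
a=cv2.imread("pics/side_6.png");cv2.imwrite("pics/last.png",np.hstack([a[120:390,150:460],cv2.resize(cv2.imread("pics/scene_6.png")[80:400,240:520],(310,270))]))
E
```

```text
time_s: 8.93
ee_pos: [497.8, 189.8, 203.6]
tool_rot: [0.0, 1.0, 0.0, -0.001]
wrist_force: [1.0, -0.3, 0.0]
finger_gap: 52.4
time_s: 9.35
ee_pos: [498.1, 189.6, 242.4]
tool_rot: [0.0, 1.0, 0.0, -0.001]
wrist_force: [0.2, -0.8, -0.4]
finger_gap: 52.2
[280.3  52.2] 2418 [624.5 217.7 132. ]
[284.  197.4] 430 [498.8 219.3 132. ]
[345.3 197.4] 444 [498.8 160.1 132. ]
9.45 [497.94862151 189.58291361 241.8352576 ] [-0.41767132  0.03506271 -0.50484382] 0.0065150628204858705
```

View pics/last.png

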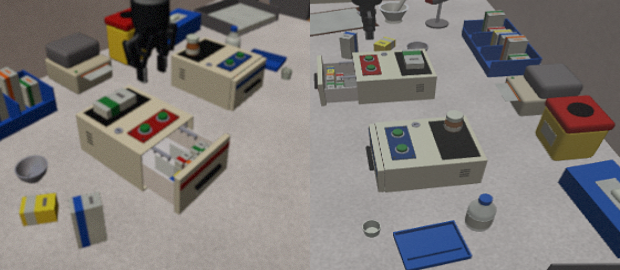

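The red drawer is fully out and its buttons are back up. The blue drawer is shut, every item is standing in its place, and the arm is clear and still.

```bash
python3 -c "from workcell import ticket;print(ticket.sign_off())"
```

```text
the job is handed in; nothing more can be done
None
```

The red drawer is open and the job is handed in, at about 9.5 s on the robot's clock. I pressed both green buttons together, one fingertip on each, at about 16 N in total. I held them for about 4 s, until the drawer had stopped by itself, then lifted the gripper straight up about 120 mm clear.

**Last checks:**
- **Drawer:** the front edge measured x≈344 mm, against about 438 mm shut. That reads as 94 mm of travel against the nominal 90 mm, which is within measuring error. The red band had stopped moving between the last two held views, and the drawer still looks fully out after release.
- **Buttons:** both are back up, and the wrist force is near 0.
- **Everything else:** in the pictures the blue drawer is shut, and the cartons, jar, bottle, bowl, tray and cup stand where they were.

**Disagreements:** the triangulated cap heights came out at 125–130 mm, below the stated 132 mm, because the colour mask included the cap walls. The fingers met the caps where 132 mm would put them. The side camera also placed the caps about 1.5 mm off from the other cameras. No check failed.

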